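# Close a chip test socket, wind its clamp knob past the click and start the test

### The job

A chip is lying ready in the open test socket on the tester. Close that socket's lid until its front latch catches, turn the red clamp knob clockwise until it clicks over and stays in its notch, and then press the green start key all the way down and let it come up again. Do not press the stop key, leave the other, already clamped socket as it is, and do not knock the things lying about out of place.

Things in the scene. Friction and masses are not known exactly. Their poses are not given: they have to be found in the camera images.
- tester: Grey desktop tester, 190 (x) x 280 (y) x 50 mm high, fixed to the bench. Origin: centre of its underside; its front (display and keys) faces its -x. Two clamshell sockets stand side by side behind the keys, centres 132 mm apart, turned as the tester is; which of the two places holds the open one varies.
- socket: The open chip test socket, fixed: aluminium frame 84 (x) x 80 (y) x 24 mm high on a green carrier board 112 x 106 mm. Origin: centre of its underside, 50 mm above the bench; -x points to its front (latch side), +x to its hinge. The lid's hinge line runs along y at x = +45, z = +30 mm from the origin. The chip lies in the pocket in its middle.
- lid (a joint): Lid angle, rad: 0 shut, 1.1 to 1.45 at the start, 1.6 fully open (up and back). Aluminium plate 12 mm thick and 80 mm wide, its mid-plane through the hinge line, its front edge 87 mm from the hinge line, its top 36 mm above the socket's underside when shut. A stiff hinge keeps it where it is left (1 to 2 N at the front edge moves it); the last 8 mm against the latch take about 3 to 5 N.
- lid_front (a point): Point on the lid's outer face, 80 mm from the hinge line, midway across; moves with the lid. Its z is the lid's outward normal (up when shut), its -x points to the front edge. The lid can be pushed shut on its outer face near a front corner, about 30 mm to either side of this point: the latch is in the middle of the front edge and the knob stands 45 mm from the hinge line.
- latch (a joint): Sprung steel latch, 14 mm wide, in the middle of the socket's front, its top 43 mm above the socket's underside. rad: 0 upright (both before and after it has caught), up to 0.2 while the lid's steel pin pushes it outwards. It catches by itself over the pin when the lid is pressed fully down.
- knob (a joint): Angle of the clamp knob, rad, growing clockwise as seen from above the shut lid. 0 to 0.3 at the start. It turns easily at first, meets a sprung ball plunger at about 0.7 (then up to about 0.2 N m), goes over its crest at 1.05 and snaps by itself into its notch, at 1.35 to 1.45; the stop is at 1.45. Let go before the crest, it springs back a little.
- knob_grip (a point): On the open socket's knob axis at gripping height: 8 mm below the knob's top; 70 mm above the socket's underside when the lid is shut. Red upright bar 40 mm long, 12 mm thick, 32 mm tall, along this point's y (along the hinge at joint 0), on a black disc (radius 17 mm, top 24 mm below this point). The white stripe at its -y end swings to the latch; a green dot on the lid marks its notch.
- chip_mid (a point): Centre of the black chip, 35 x 35 x 3 mm, loose in the socket's pocket.
- socket_seat (a point): Where the chip's centre belongs: middle of the pocket, 18.5 mm above the socket's underside.
- start_key (a joint): Press of the green start key, m: 0 up, 0.005 fully down. Sprung, 4 N fully down.
- start_key_top (a point): Centre of the top of the green start key (round, 20 mm diameter, in a black housing 36 mm in diameter), on the tester's front deck, when up 70 mm above the bench; it moves straight down.
- stop_key (a joint): Press of the red stop key, m: 0 up, 0.005 down.
- stop_key_top (a point): Centre of the top of the red stop key, like the start key and 58 mm to its right seen from the robot.
- socket2: The other test socket, the same in build, already shut, latched and clamped; its origin and axes as for socket. Its knob stands as high as the open socket's will with the lid shut.
- lid2 (a joint): Lid angle of the other socket: 0 shut.
- knob2 (a joint): Knob angle of the other socket: about 1.4, in its notch.
- chip_tray: Black tray of spare chips, 100 x 140 x 14 mm, loose, beside the tester. Origin under its centre.
- board: Green circuit board 110 x 75 mm, 18 mm high, loose, beside the tester. Origin under its centre.
- gearmotor: Small black and silver gear motor, 95 mm long, 38 mm in diameter, lying. Origin under its front flange.
- tweezers: Steel tweezers, 120 mm long, lying in front of the tester along their x. Origin at one end.
- spool: Blue solder spool, 60 mm in diameter, 46 mm high, upright, behind the tester. Origin under its centre.
- flux: White bottle with red cap, 36 mm in diameter, 85 mm high, behind the tester. Origin under its centre.
- driver: Yellow screwdriver, 170 mm long, lying along its x. Origin under its middle.
- fan: Black square fan, 60 x 60 x 25 mm, lying. Origin under its centre.

How it is judged:
By the outcome, as a careful person would: the job done as asked, in the order asked, and still so for the second after the job is handed in, with the robot touching nothing.
It also fails if it takes over 54 s, if anything falls off the work surface, if the arm or the gripper's body presses on something with over 40 N, if the wrist force passes 120 N, or if a joint passes its speed limit or range.

### The arm

A 6-joint arm with a two-finger parallel gripper is mounted at the origin on the work surface. World frame = base frame: x ahead of the robot, y to its left, z up, the work surface at z = 0. Lengths are in m, angles in rad, forces in N, time in s.
With the tool pointing down it reaches from about 0.35 to 0.725 m from the base axis. Payload 4.3 kg.
Tool frame: the origin (TCP) lies midway between the tips of the shut fingers; the grasp point (between the pads) lies 19 mm behind it; z points along the fingers, y is the line along which they close (so a half turn about z gives the same grasp; the last joint's range is limited). The gripper opens to 85 mm and grips with 20 to 120 N. Pads are 22 mm wide; open, the fingers measure 114 mm over their backs; the gripper's body (76 mm by 85 mm) begins 54 mm behind the grasp point. The pads swing forward as they close: fully open they stand 13 mm farther back than shut.
Start: joints at [-1.224, 0.377, 0.081, 1.274, 0, 1.46], TCP at [0.254, -0.516, 0.231] pointing down, gripper open.
Joint ranges: [-2.72, 2.72], [-0.84, 1.66], [-1.02, 1.22], [-1.77, 2.12], [-1.37, 1.28], [-3.14, 3.14]. Speed limits (rad/s): [2.57, 2.57, 3.14, 3.14, 3.14, 3.14].

### API

Orientations are given as a 3x3 rotation matrix whose columns are the frame's x, y, z axes.
In Python, from plant import manip gives the robot as it stands. Calls block until the motion is done:
- manip.move_to(position, orientation): joint-space move of the TCP to a pose.
- manip.move_l(position, feed=0.15, ori=None): straight line of the TCP; ori=None keeps the orientation; feed is the mean speed in m/s.
- manip.movej(angles): joint-space move.
- manip.ungrasp() and manip.gripper_close(newtons=None): open the fingers fully, or close them until they stop; newtons is the grip in N (None keeps the last).
- manip.pause(seconds).
- manip.ik(position, orientation): joint angles nearest the present ones, or None.
- manip.get_obs(): the state.
- manip.camera(name): name is "scene" or "top" or "wrist"; returns a dict with "color" (420x560x3 uint8, red, green, blue), "range_z" (420x560 float32, m along the optical axis (not along the pixel's ray), 0 where there is no reading), "intrinsics" (3x3 intrinsics, pixels), "k1" (the pictures are not rectified: a ray, as slopes to the right and down, at radius r is drawn at 1 + k1 r^2 times it, then the intrinsics apply), "extrinsics" (4x4, takes a point from camera to world coordinates); the wrist camera has in their place "mount" (4x4, takes a point from camera to tool coordinates, whose origin is the TCP and whose axes are the flange's). Camera axes: x right, y up, looking along -z (the intrinsics and any distortion apply to the point x, -y, -z); pixel columns grow to the right and rows downward; lengths in m; the calibration is good to about 2 mm. A picture is of the moment at which its call begins: read the wrist's pose just before it.
A pose or a line that the arm cannot do raises manip.PlanningError and nothing moves.
- manip.sign_off(): hands the job in; it is judged then, once.
Trained networks look in a picture, given as the dict that the camera call returned (one of the last four; its "shot" number tells which), for a name from the list of things; names that differ only in an ending like _2 or _b are one class to them, and where a whole thing is asked for, a point or a joint stands for the part that bears it (a point fixed in the world has none). Each returns a list of dicts, best first, with "conf" (0 to 1); they miss things now and then, are a little off and sometimes report something else, mostly with a low value. They report only what shows in the picture. A call takes as long as a camera call.
- manip.look_for(picture, query): "location" ([x, y, z] in m, in world coordinates, good to about 4 mm: the middle of the surface that is visible of it).
- manip.masks_of(picture, query): "region" (420x560 bool, what is visible of it).
The state is a dict: "clock": time; "qpos": joint angles; "qd": joint speeds; "effort": joint torques, N m; "tcp_pos": TCP position; "ee_rot": TCP orientation; "force": force on the tool from outside, world axes, zero at the start; "ft_torque": the same for the moment, N m; "grip_width": opening from 0.0 (shut) to 1.0 (fully open); "finger_force": force on a finger pad.
Only numpy, scipy, OpenCV 4.12 (cv2) and the standard library are available. Lean on these libraries where they do the work, as an engineer would, in place of code of your own. Each camera call takes 0.05 s, during which the arm holds its last target. There are 200 camera calls.

## Working session

There is one attempt and no reset: what is moved stays moved. The work goes in short steps, each a Python script; the robot and the scene stay as the last script left them, time stands still between calls to the robot, and variables do not carry over. Pictures are saved under pics/ and viewed, at most 10 in all, crops included, and the job is handed in when it is done.

```bash
ls; mkdir -p pics; cat > h.py <<'E'
import numpy as np, cv2
from plant import manip
def world(p, m):
    """world points of depth pixels in mask m (scene/top)"""
    v,u=np.nonzero(m&(p["range_z"]>0)); K=p["intrinsics"]
    d=np.array([p["k1"],0,0,0,0],float)
    s=cv2.undistortPoints(np.c_[u,v].astype(float)[:,None],K,d)[:,0]
    z=p["range_z"][v,u]; c=np.c_[s[:,0]*z,-s[:,1]*z,-z]
    E=p["extrinsics"]; return c@E[:3,:3].T+E[:3,3], u, v
def save(p,n): cv2.imwrite(f"pics/{n}.png",p["color"][:,:,::-1])
E
python3 - <<'E'
from h import *
np.set_printoptions(precision=4,suppress=True)
for c in ("top","scene"):
    p=manip.camera(c); save(p,c)
    for q in ["tester","socket","lid","knob","start_key","stop_key","socket2","latch","chip_mid","lid_front"]:
        try: print(c,q,[(np.round(r["location"],4).tolist(),round(r["conf"],2)) for r in manip.look_for(p,q)[:3]])
        except Exception as e: print(q,e)
print(manip.get_obs()["clock"])
E
```

```text
pics
top tester [([0.4805, -0.0012, 0.0492], 0.94)]
top socket [([0.5661, -0.052, 0.0879], 0.87), ([0.536, 0.0729, 0.0748], 0.66)]
top lid [([0.5654, -0.051, 0.0852], 0.86), ([0.5718, 0.0847, 0.1412], 0.62)]
top knob [([0.5252, 0.0707, 0.068], 0.74), ([0.5896, 0.0852, 0.1343], 0.7), ([0.565, -0.0557, 0.1199], 0.65)]
top start_key [([0.4041, 0.4161, 0.0299], 0.73), ([0.4738, -0.0696, 0.0698], 0.5)]
top stop_key [([0.4584, 0.2031, 0.0043], 0.41), ([0.5638, -0.0523, 0.0875], 0.23)]
top socket2 [([0.5661, -0.052, 0.0879], 0.87), ([0.536, 0.0729, 0.0748], 0.66)]
top latch []
top chip_mid [([0.5295, 0.0703, 0.0694], 0.54)]
top lid_front [([0.5685, 0.0882, 0.1375], 0.57), ([0.4712, -0.0652, 0.0686], 0.26)]
scene tester [([0.5712, 0.0083, 0.0493], 0.66), ([0.6967, -0.0567, 0.0533], 0.52)]
scene socket [([0.5646, 0.0798, 0.1219], 0.81), ([0.5839, -0.0459, 0.0844], 0.71)]
scene lid [([0.5657, 0.0855, 0.1392], 0.85), ([0.5718, -0.0499, 0.0819], 0.71)]
scene knob [([0.5904, 0.0874, 0.1352], 0.72), ([0.5707, -0.0528, 0.1093], 0.47)]
scene start_key []
scene stop_key [([0.5726, -0.0513, 0.0822], 0.47), ([0.564, 0.0817, 0.1165], 0.32)]
scene socket2 [([0.5646, 0.0798, 0.1219], 0.81), ([0.5839, -0.0459, 0.0844], 0.71)]
scene latch []
scene chip_mid [([0.5824, -0.0438, 0.0874], 0.16)]
scene lid_front [([0.5649, 0.0836, 0.1378], 0.58)]
1.1
```

View pics/top.png

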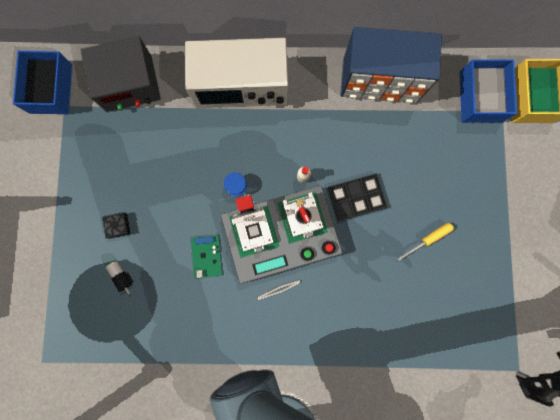

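View pics/scene.png

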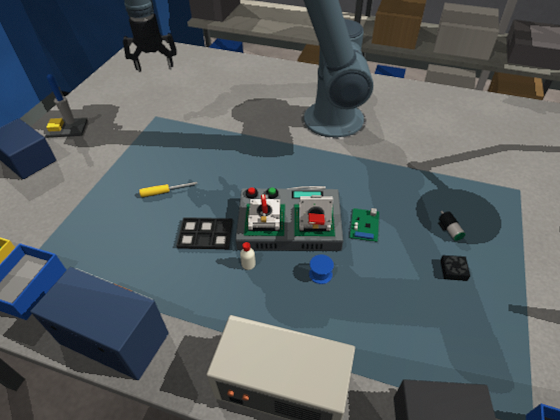

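The open socket is the left one (+y), at about pixel (253,230) in the top view. Its lid is up, with the red knob at (244,203). The green key is at (307,254) and the red key at (329,248). The tester's yaw is about +15°. Next I'll take a wrist view from above.

```bash
cat >> h.py <<'E'
def Rd(yaw):
    """tool down, tool y axis at angle yaw+90deg: x=(c,s,0), y=(s,-c,0)"""
    c,s=np.cos(yaw),np.sin(yaw); return np.array([[c,s,0],[s,-c,0],[0,0,-1.]])
def wrist():
    o=manip.get_obs(); p=manip.camera("wrist")
    T=np.eye(4); T[:3,:3]=o["ee_rot"]; T[:3,3]=o["tcp_pos"]
    p["extrinsics"]=T@p["mount"]; return p
E
python3 - <<'E'
from h import *
np.set_printoptions(precision=4,suppress=True)
print(manip.get_obs()["ee_rot"])
yaw=0.26
for k in (0,np.pi/2,np.pi,-np.pi/2):
    print(k,manip.ik([0.45,0.0,0.36],Rd(yaw+k)))
    
best=min((manip.ik([0.45,0.0,0.36],Rd(yaw+k)) is None, abs((manip.ik([0.45,0.0,0.36],Rd(yaw+k)))[5]),k) for k in (0,np.pi))
manip.move_to([0.45,0.0,0.36],Rd(yaw+best[2]))
p=wrist(); save(p,"w1"); print(best,p["mount"],p["extrinsics"])
np.savez("w1.npz",**{k:p[k] for k in("color","range_z","intrinsics","k1","extrinsics")})
for q in ["start_key","stop_key","knob","lid","latch","chip_mid","socket"]:
    print(q,[(np.round(r["location"],4).tolist(),round(r["conf"],2)) for r in manip.look_for(p,q)[:3]])
print(manip.get_obs()["clock"])
E
```

```text
[[ 0.8975  0.4411  0.    ]
 [ 0.4411 -0.8975 -0.0001]
 [-0.      0.0001 -1.    ]]
0 [-0.1411  0.1189  0.0722  1.5241  0.      2.7405]
1.5707963267948966 [-0.1411  0.1189  0.0722  1.5241  0.      1.1697]
3.141592653589793 [-0.1411  0.1189  0.0722  1.5241  0.     -0.4011]
-1.5707963267948966 [-0.1411  0.1189  0.0722  1.5241  0.     -1.9719]
(False, np.float64(0.4011347444485387), 3.141592653589793) [[-0.0011  0.9454  0.326   0.0832]
 [ 1.      0.001   0.0004  0.    ]
 [ 0.0001  0.326  -0.9454 -0.1426]
 [ 0.      0.      0.      1.    ]] [[-0.2549 -0.9142 -0.3149  0.3696]
 [ 0.967  -0.241  -0.0829 -0.0218]
 [-0.0001 -0.3257  0.9455  0.5024]
 [ 0.      0.      0.      1.    ]]
start_key [([0.4688, -0.0656, 0.0668], 0.76)]
stop_key [([0.4861, -0.1236, 0.0662], 0.78), ([0.4767, 0.053, 0.0901], 0.24)]
knob [([0.5565, -0.0544, 0.1165], 0.92), ([0.5926, 0.0874, 0.1353], 0.91)]
lid [([0.5541, 0.0812, 0.1342], 0.65), ([0.5546, -0.0592, 0.0841], 0.56), ([0.621, -0.2103, 0.0089], 0.5)]
latch [([0.4783, 0.0543, 0.0856], 0.47)]
chip_mid [([0.5236, 0.0665, 0.0707], 0.68), ([0.6227, -0.2096, 0.0112], 0.36), ([0.5431, 0.0723, 0.0725], 0.3)]
socket [([0.5403, 0.0742, 0.0737], 0.86), ([0.5524, -0.0495, 0.0843], 0.62)]
3.5417
```

View pics/w1.png

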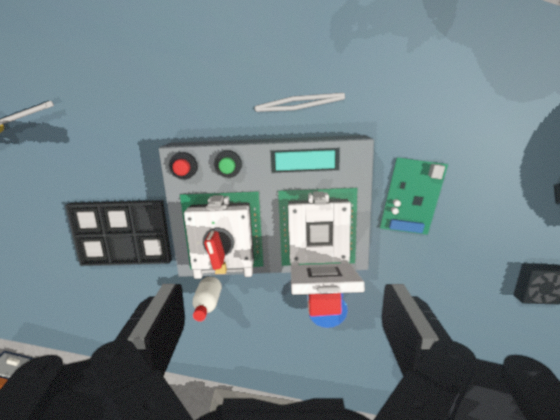

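The wrist view shows the green key at (227,165) and the red one at (183,166). The open socket is centred at (319,235), with its lid edge at (325,285). The latches are at (318,197) and (217,202). Next I'll fit the tester pose from depth.

```bash
python3 - <<'E'
from h import *
np.set_printoptions(precision=4,suppress=True)
p=dict(np.load("w1.npz")); full=np.ones((420,560),bool)
hsv=cv2.cvtColor(p["color"],cv2.COLOR_RGB2HSV)
P,u,v=world(p,full)
H,S,V=[hsv[v,u,i].astype(int) for i in range(3)]
def box(u0,u1,v0,v1): return (u>u0)&(u<u1)&(v>v0)&(v<v1)
g=box(210,245,148,182)&(S>120)&(H>40)&(H<85)&(P[:,2]>.06)
r=box(165,200,148,184)&(S>120)&((H<10)|(H>170))&(P[:,2]>.06)
mid=lambda a:(a.min(0)+a.max(0))/2
G,Rr=P[g],P[r]
for a in(G,Rr): print("key",len(a),a.mean(0),np.median(a,0),mid(a))
d=G.mean(0)-Rr.mean(0); print("dist",np.linalg.norm(d),"yaw keys",np.arctan2(-d[0],d[1]))
t=box(150,385,120,290)&(abs(P[:,2]-.05)<.006)
rc=cv2.minAreaRect(P[t][:,:2].astype(np.float32)); print("rect",rc, np.median(P[t][:,2]))
yaw=np.arctan2(-d[0],d[1])
# socket frame (aligned) bounds: frame tops: z .05+.024=.074 open; lid2 top .086
for n,m in (("open frame",box(280,365,195,265)&(abs(P[:,2]-.074)<.004)&(S<60)),("lid2",box(180,260,195,275)&(abs(P[:,2]-.086)<.004)&(S<60))):
    rc=cv2.minAreaRect(P[m][:,:2].astype(np.float32)); print(n,m.sum(),rc,np.median(P[m][:,2]))
# pocket/chip
# lid pts (silver) of open lid inner face
m=box(288,365,262,296)&(P[:,2]>.085)&(S<70); L=P[m]; print("lid",m.sum(),L.min(0),L.max(0))
k=box(300,350,285,318)&(S>130)&((H<10)|(H>170))&(P[:,2]>.09); print("knob",k.sum(),P[k].mean(0),P[k].min(0),P[k].max(0))
k2=box(200,235,228,275)&(S>130)&((H<10)|(H>170))&(P[:,2]>.115); print("knob2",k2.sum(),P[k2].mean(0),np.median(P[k2][:,2]),cv2.minAreaRect(P[k2][:,:2].astype(np.float32)))
E
```

```text
key 162 [ 0.4693 -0.0692  0.0686] [ 0.4694 -0.0691  0.0687] [ 0.4695 -0.0693  0.0674]
key 229 [ 0.4865 -0.124   0.0674] [ 0.486  -0.1239  0.0684] [ 0.4883 -0.1255  0.0654]
dist 0.0574600661735832 yaw keys 0.30462868790701164
rect ((0.5218137502670288, -0.0008008033037185669), (0.1887144297361374, 0.2780889868736267), 17.17417335510254) 0.04995829664959009
open frame 3175 ((0.5227625966072083, 0.06772525608539581), (0.09476979821920395, 0.07977206259965897), 17.047170639038086) 0.07378262728618312
lid2 2942 ((0.563812792301178, -0.057433802634477615), (0.10511558502912521, 0.08002983778715134), 16.82058334350586) 0.08592695124966596
lid 1985 [0.5362 0.0376 0.0854] [0.5879 0.1174 0.172 ]
knob 644 [0.5904 0.0889 0.1364] [0.5752 0.0676 0.131 ] [0.6078 0.1111 0.1418]
knob2 279 [ 0.5645 -0.0546  0.1252] 0.12688882357171932 ((0.564825713634491, -0.056736622005701065), (0.03825830668210983, 0.011684365570545197), 27.258012771606445)
```

Tester pose: centre (0.522, -0.001), yaw 0.2985. This fits the measured 189 x 278 outline, socket2's knob, the 57.5 mm key spacing and the 132 mm socket spacing. The open socket's origin comes out at (0.526, 0.0695). Now I'll close the lid from behind on the +y corner.

```bash
cat >> h.py <<'E'
YAW=0.2985; C,S_=np.cos(YAW),np.sin(YAW)
def W(x,y,z):
    """open-socket local x,y + world z -> world"""
    return np.array([0.5262+C*x-S_*y, 0.0695+S_*x+C*y, z])
E
python3 - <<'E'
from h import *
np.set_printoptions(precision=3,suppress=True)
R=Rd(YAW+np.pi/2); Y=.034
def tip(th,r): return W(.045-r*np.cos(th)+.006*np.sin(th)+.0145, Y, .08+r*np.sin(th)+.006*np.cos(th))
manip.gripper_close(20)
a=tip(1.5,.072)
manip.move_to([a[0],a[1],.23],R)
manip.move_l(a,.12); print(manip.get_obs()["force"],manip.get_obs()["clock"])
for th in np.linspace(1.4,.1,14):
    manip.move_l(tip(th,.072+.010*(1.5-th)/1.5),.08); print(round(th,2),manip.get_obs()["force"])
print(manip.get_obs()["clock"],manip.get_obs()["tcp_pos"])
E
```

```text
[0.14  0.056 0.502] 6.6667
1.4 [0.577 0.468 0.068]
1.3 [0.816 1.119 0.526]
1.2 [0.719 0.363 0.545]
1.1 [-0.397  0.283  0.12 ]
1.0 [0.111 0.689 1.05 ]
0.9 [-0.37  -0.354  0.222]
0.8 [ 0.18   0.234 -0.007]
0.7 [-0.506  0.474  0.313]
0.6 [-0.017 -0.031  0.491]
0.5 [-0.773  0.073  1.093]
0.4 [ 0.211 -0.142 -0.26 ]
0.3 [-0.482  0.063  0.349]
0.2 [ 0.121 -0.127 -0.702]
0.1 [ 0.455 -0.074 -0.736]
10.1667 [0.496 0.096 0.094]
```

```bash
python3 - <<'E'
from h import *
np.set_printoptions(precision=3,suppress=True)
b=W(.045-.084+.0145,.034,0)
for z in np.arange(.093,.0795,-.001):
    b[2]=z; manip.move_l(b,.03); o=manip.get_obs(); print(round(z,4),o["tcp_pos"][2],o["force"])
    if o["force"][2]>14: break
print(o["clock"])
p=manip.camera("top"); save(p,"top2"); q=manip.camera("scene")
im=np.hstack([cv2.resize(x["color"][r0:r1,c0:c1],(390,390)) for x,(r0,r1,c0,c1) in((p,(180,290,220,350)),(q,(170,260,220,350)))])
cv2.imwrite("pics/c2.png",im[:,:,::-1])
E
```

```text
0.093 0.0934215112864152 [0.878 0.245 0.635]
0.092 0.09238834991653427 [-0.785 -0.478  5.082]
0.091 0.0908880156870788 [ 0.135 -0.588  2.266]
0.09 0.08959715228310274 [-0.451  0.684 -0.196]
0.089 0.08865663670166582 [0.192 0.001 0.008]
0.088 0.08784170487990199 [0.083 0.555 0.026]
0.087 0.08692882457036595 [-0.03  -0.183  0.938]
0.086 0.08606449763186001 [ 0.959 -0.508  0.361]
0.085 0.08592146836875111 [-2.506 -0.205  7.871]
0.084 0.08579713339559282 [-4.78   0.066 14.39 ]
12.6917
```

View pics/c2.png

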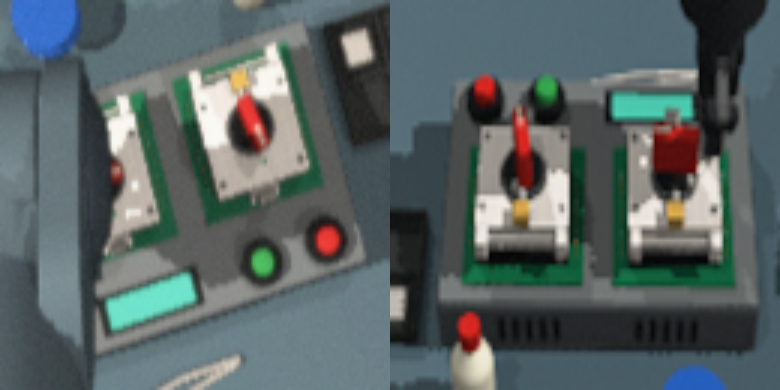

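The lid is flat in both views and met a hard stop at z≈0.086 after the latch force had passed. I'll retreat and measure the knob and lid from the wrist camera.

```bash
python3 - <<'E'
from h import *
np.set_printoptions(precision=4,suppress=True)
o=manip.get_obs(); t=o["tcp_pos"].copy(); t[2]=.15; manip.move_l(t,.15)
manip.ungrasp()
manip.move_to(W(0,0,.25),Rd(YAW+np.pi/2))
p=wrist(); save(p,"w2")
P,u,v=world(p,np.ones((420,560),bool))
hsv=cv2.cvtColor(p["color"],cv2.COLOR_RGB2HSV); H,S,V=[hsv[v,u,i].astype(int) for i in range(3)]
loc=(P-W(0,0,0))@np.array([[C,-S_,0],[S_,C,0],[0,0,1]])
n=(abs(loc[:,0])<.035)&(abs(loc[:,1])<.035)
k=n&(S>120)&((H<10)|(H>170))&(loc[:,2]>.123); 
print("knob top local",k.sum(),np.median(loc[k],0),cv2.minAreaRect((loc[k][:,:2]*1000).astype(np.float32)))
k=(abs(loc[:,0]+.035)<.006)&(abs(abs(loc[:,1])-.028)<.008)&(S<70); print("lid front z",np.median(loc[k][:,2]))
print(manip.get_obs()["clock"],manip.get_obs()["qpos"],manip.get_obs()["grip_width"])
E
```

```text
knob top local 520 [0.0012 0.0054 0.1278] ((0.9616961479187012, 1.2299747467041016), (37.819740295410156, 11.615913391113281), 84.51472473144531)
lid front z 0.08628168839166486
14.725 [ 0.0117  0.2822 -0.0068  1.2826  0.0001  1.2841] 1.000899715795587
```

View pics/w2.png

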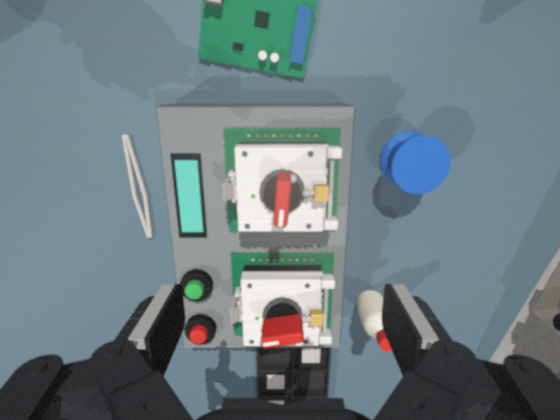

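The lid's front reads 86.3 mm, so it is shut and latched. The knob is centred about 1 mm from prediction at (282,198), at angle ≈0.1 rad. I'll grip it and turn it.

```bash
python3 - <<'E'
from h import *
np.set_printoptions(precision=3,suppress=True)
g=W(.001,.001,.102); q0=.096; ori=lambda q:Rd(YAW+np.pi/2-q)
manip.move_to([g[0],g[1],.16],ori(q0)); manip.move_l(g,.1)
manip.gripper_close(50); o=manip.get_obs(); print(o["grip_width"],o["force"],o["clock"])
for q in (.3,.5,.7,.85,1.0,1.15,1.3,1.4):
    manip.move_to(g,ori(q)); o=manip.get_obs(); print(q,o["force"],o["ft_torque"],o["qpos"][5])
manip.ungrasp(); manip.move_l([g[0],g[1],.25],.15)
p=wrist(); save(p,"w3")
P,u,v=world(p,np.ones((420,560),bool))
hsv=cv2.cvtColor(p["color"],cv2.COLOR_RGB2HSV); H,S,V=[hsv[v,u,i].astype(int) for i in range(3)]
for dy,s in((0,"knob"),(-.132,"knob2")):
    loc=(P-W(0,dy,0))@np.array([[C,-S_,0],[S_,C,0],[0,0,1]])
    k=(abs(loc[:,0])<.035)&(abs(loc[:,1])<.035)&(S>120)&((H<10)|(H>170))&(loc[:,2]>.123)
    print(s,k.sum(),cv2.minAreaRect((loc[k][:,:2]*1000).astype(np.float32)) if k.any() else None)
# keys
loc=(P-W(0,0,0))@np.array([[C,-S_,0],[S_,C,0],[0,0,1]])
k=(S>120)&(H>40)&(H<85)&(P[:,2]>.064)&(P[:,2]<.075)&(loc[:,0]<-.06); print("start",k.sum(),P[k].mean(0),(P[k].min(0)+P[k].max(0))/2)
print(manip.get_obs()["clock"])
E
```

```text
0.12652923051880843 [-3.098 -0.259  4.852] 16.575
0.3 [-3.391 -0.266  5.383] [-0.149  0.598 -0.086] 1.582900685086232
0.5 [-2.227 -1.045  5.467] [-0.078  0.58  -0.034] 1.7803276805861838
0.7 [-2.892 -0.581  4.743] [-0.159  0.447 -0.074] 1.978358365041646
0.85 [-3.941 -1.44   6.294] [-0.239  0.541  0.041] 2.1273711207807833
1.0 [-2.876 -1.668  3.929] [-0.34   0.376  0.075] 2.2769749623057907
1.15 [-1.279 -2.047  3.405] [-0.384  0.216 -0.027] 2.427278418695989
1.3 [-1.033 -3.361  4.941] [-0.724  0.141 -0.118] 2.576863627982978
1.4 [-1.351 -3.579  5.449] [-0.729  0.201  0.008] 2.676542886546137
knob 529 ((2.126066207885742, 0.462493896484375), (37.85792922973633, 11.29638385772705), 9.743254661560059)
knob2 553 ((1.7097301483154297, 1.121424674987793), (38.4115104675293, 11.146254539489746), 10.83244800567627)
start 193 [ 0.471 -0.066  0.069] [ 0.47  -0.067  0.068]
20.7083
```

View pics/w3.png

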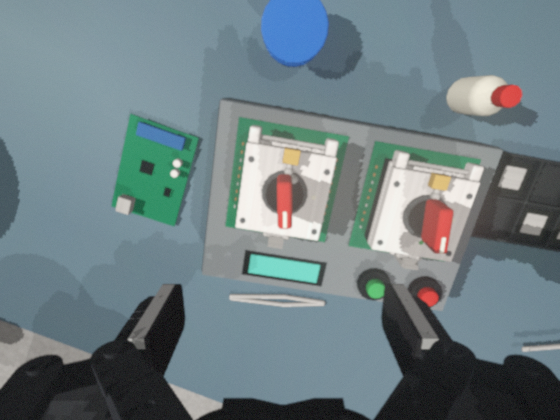

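The knob is at about 1.40 rad, the same as the clamped one, and it held after release. Next is the start key.

```bash
python3 - <<'E'
from h import *
np.set_printoptions(precision=3,suppress=True)
k=np.array([.470,-.068,.09]); R=Rd(YAW)
manip.gripper_close(20); manip.move_to([k[0],k[1],.18],R); manip.move_l(k,.12)
for z in np.arange(.074,.0595,-.001):
    k[2]=z; manip.move_l(k,.03); o=manip.get_obs(); print(round(z,4),o["tcp_pos"][2].round(4),o["force"])
    if o["force"][2]>12: break
manip.pause(.2); k[2]=.09; manip.move_l(k,.05); k[2]=.2; manip.move_l(k,.15)
manip.move_to([.42,-.068,.32],R)
p=wrist(); save(p,"w4")
P,u,v=world(p,np.ones((420,560),bool))
hsv=cv2.cvtColor(p["color"],cv2.COLOR_RGB2HSV); H,S,V=[hsv[v,u,i].astype(int) for i in range(3)]
m=(S>120)&(H>40)&(H<85)&(np.hypot(P[:,0]-.47,P[:,1]+.068)<.016); print("start z",np.median(P[m],0))
loc=(P-W(0,0,0))@np.array([[C,-S_,0],[S_,C,0],[0,0,1]])
r=(abs(loc[:,0])<.035)&(abs(loc[:,1])<.035)&(S>120)&((H<10)|(H>170))&(loc[:,2]>.123); print("knob",r.sum(),cv2.minAreaRect((loc[r][:,:2]*1000).astype(np.float32)) if r.any() else 0)
l=(abs(loc[:,0]+.035)<.006)&(abs(abs(loc[:,1])-.028)<.008)&(S<70); print("lid z",np.median(loc[l][:,2]))
print(manip.get_obs()["clock"])
E
```

```text
0.074 0.0739 [-0.469  0.678  0.352]
0.073 0.0731 [ 0.366 -0.04   0.071]
0.072 0.072 [-0.152  0.375 -1.006]
0.071 0.0709 [0.278 0.753 0.112]
0.07 0.0699 [-0.1    0.328  0.48 ]
0.069 0.0691 [0.26  0.214 1.025]
0.068 0.0681 [-0.344 -0.258  1.639]
0.067 0.0671 [ 0.535 -0.852  3.107]
0.066 0.0661 [-0.704 -0.416  2.911]
0.065 0.0651 [0.503 1.173 2.794]
0.064 0.0641 [ 0.738 -0.339  4.729]
0.063 0.0639 [-2.516  0.86  11.49 ]
0.062 0.0638 [-5.087  1.084 19.215]
start z [ 0.466 -0.07   0.069]
knob 469 ((-0.004848480224609375, -0.5981168746948242), (36.155067443847656, 11.870856285095215), 9.983317375183105)
lid z 0.08594102110188012
29.1833
```

View pics/w4.png

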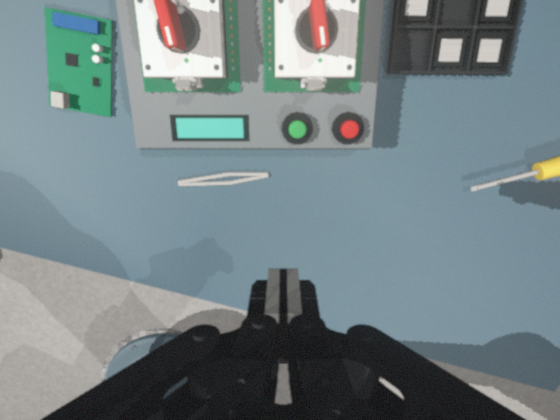

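The key gave about 5 mm of sprung travel to a hard stop and came back up, now at (297,128) with its top at 69 mm. The lid is still shut, the knob is in its notch, and the other things are in place.

```bash
python3 -c "
from plant import manip; print(manip.sign_off())"
```

```text
the job is handed in; nothing more can be done
None
```

The job is handed in: the lid is shut and latched, the knob is clamped in its notch at about 1.40 rad, and the start key was pressed fully down and came back up, at about 29 s on the robot's clock.

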